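# Clamp a power module in the ball-knob vise

## Task

Set the power module with the finned heat sink upright and square on the bed of the vise, between its two blue jaws, and let go of it. Then turn the red ball knob clockwise (seen from above) until the jaw presses the module firmly, with 10 to 20 N and never more than 25 N, and let go of the knob so that the module stays clamped. Work the jaw only with the knob, never by pushing it, and leave everything else on the bench where it is.

Things in the scene. Friction and masses are not known exactly. Their poses are not given: they have to be found in the camera images.
- module_center (a point): Centre of the loose power module (0.2 to 0.35 kg): black base 60 (x) x 90 (y) x 14 mm tall with a green top, and on its middle a silver finned heat sink 30 (x) x 50 (y), 50 mm tall in all. This point is half-way up, 25 above the underside; axes along the sides, z up. Grip the heat sink across its 30 mm (x), 14 to 50 above the underside.
- vise: Vise fixed to the bench: grey base 90 (x) x 250 (y, from -135 to +115) x 12 mm, blue knob housing 30 tall at its -y end. Origin at bench height, x across, y from the knob towards the fixed jaw, z up. Both jaws are blue, 66 wide (x), 20 to 36 above the bench. The fixed jaw is locked by hand with its face at some y from 72 to 88 mm; its face is a spring-backed dark plate, 10 N per mm, 5 mm of travel.
- bed_spot (a point): Where the middle of the module's underside goes: on the flat steel bed, 20 mm above the bench, at vise (0, 22, 20) mm, the module's 90 mm side along vise y. Set there it has about 5 mm or more to spare at each end. Set within 0.1 rad of square, it is straightened by the jaws. Axes as the vise's.
- jaw: Moving jaw, 14 mm thick. Origin at bench height below the middle of its clamping face; axes as the vise's. The face starts at vise y -32 to -28 mm and goes 12 mm to +y per radian of knob, clockwise from above. It slides the module along the bed (1 to 3 N) until both jaws touch it, with this face at y -18 to -2, after 0.8 to 2.5 rad; from there the squeeze grows 12 N per 0.1 rad.
- knob_center (a point): Centre of the smooth red ball knob, 54 mm across, at vise (0, -100, 75) mm, 45 above its housing; upright axis. Its shaft is sprung: pressed with 4 to 12 N it sinks up to 16 mm, so squeezed above its widest part it slips out; grip at this height. Torque to turn: 0.075 N m friction plus 0.012 N m per newton of squeeze (15 N: 0.26). At rest in the hand the friction may hide, so up to 0.075 less is felt. Let go, it turns back a little, and holds 6 N.
- spare_module: Bystander, leave alone: spare power module without a heat sink: flat black block with green top, 60 x 90 x 20, lying at the far right (mm). Origin in the middle of its underside.
- multimeter: Bystander, leave alone: dark grey hand meter 140 x 75 x 45, lying beyond the vise (mm). Origin in the middle of its underside.
- tape_roll: Bystander, leave alone: blue ring 90 in diameter, 24 tall, lying flat (mm). Origin in the middle of its underside.
- screwdriver: Bystander, leave alone: hand screwdriver lying at the left (mm). Origin in the middle of its underside.
- control_board: Bystander, leave alone: bare green circuit board 70 x 100 with black and silver parts, lying beyond the vise (mm). Origin in the middle of its underside.
Mind the look-alikes: they are no part of the job. There is more than one size of the part that bears module_center; the job needs the larger.

How it is judged:
On the way, in this order (a step that is already met when the one before it is completed fails the run):
1. the module lies on the vise bed between the jaws, let go (x of module_center in the frame of vise between -0.012 and 0.012 m and z of module_center in the frame of vise between 0.041 and 0.049 m and y of module_center in the frame of vise between 0 and 0.055 m and angle between module_center's own z axis and vertical below 0.06 rad and angle between the y axis of module_center and the y axis of vise, either way round below 0.2 rad and contact force between the fingers and module below 0.1 N and linear speed of module below 0.02 m/s), for 0.2 s.
2. the jaw, driven by the knob, presses the module with more than 8 N (contact force between jaw and module above 8 N), for 0.1 s.
At the end, for the whole second after the job is handed in: The module lies at rest on the vise bed, centred across it within 12 mm, upright within 0.06 rad and square to the vise within 0.05 rad, and the moving jaw presses it with more than 3 N by itself, the knob let go (x of module_center in the frame of vise between -0.012 and 0.012 m and z of module_center in the frame of vise between 0.041 and 0.049 m and y of module_center in the frame of vise between 0 and 0.055 m and angle between module_center's own z axis and vertical below 0.06 rad and angle between the y axis of module_center and the y axis of vise, either way round below 0.05 rad and contact force between jaw and module above 3 N and linear speed of module below 0.01 m/s); the robot touches nothing.
It fails at once if the jaw presses the module with more than 25 N (contact force between jaw and module above 25 N).
It fails at once if the jaw is pushed with the fingers or the arm (more than 8 N) (contact force between any of the fingers, the arm and jaw above 8 N).
It fails at once if a bystander is moved by more than 30 mm (distance of any of spare_module, multimeter, tape_roll, screwdriver, control_board from where it was at the start of the episode above 0.03 m).
It also fails if it takes over 72 s, if anything falls off the work surface, if the arm or the gripper's body presses on something with over 40 N, if the wrist force passes 120 N, or if a joint passes its speed limit or range.

## Robot

A 7-joint arm with a two-finger parallel gripper is mounted at the origin on the work surface. World frame = base frame: x ahead of the robot, y to its left, z up, the work surface at z = 0. Lengths are in m, angles in rad, forces in N, time in s.
With the tool pointing down it reaches from about 0.35 to 0.9 m from the base axis. Payload 8.1 kg.
Tool frame: the origin (TCP) lies on the centre line of the jaws, within the pads' length; the fingertips stand 14 mm ahead of it and the grasp point (between the pads) lies 5 mm behind it; z points along the fingers, y is the direction in which the jaws open and shut (so a half turn about z gives the same grasp; the last joint's range is limited). The gripper opens to 92 mm and grips with 3 to 60 N. Pads are 19 mm wide; open, the fingers measure 130 mm over their backs; the gripper's body (75 mm by 190 mm) begins 47 mm behind the grasp point.
Start: joints at [1.186, 0.434, 0.025, 1.573, -0.012, 1.134, -0.075], TCP at [0.174, -0.6, 0.241] pointing down, gripper open.
Joint ranges: [-2.62, 2.62], [-0.44, 2.09], [-1.27, 1.32], [0.08, 2.57], [-1.32, 4.46], [0.12, 2], [-2.74, 2.74]. Speed limits (rad/s): [2.22, 2.22, 3.01, 3.01, 3.14, 3.14, 3.14].

## Interface

Orientations are given as a rotation vector (axis times angle).
In Python, from cell import observe, eyes, arm gives the robot as it stands.
- The arm moves only by the tool step_arm, never from a script. Its argument "series" is a list that holds one entry, the list of rows, each a list of 5 numbers: the finger opening in m, from 0 to 0.0918, then the shift along the world's x, y, z in m, then the turn about the world's z in degrees. In form: [[[hand, dx, dy, dz, spin], ...]]. A call has 1 to 20 rows; each row is the pose to reach, as a shift and turn from the pose measured when the call began; what a row does not reach only later rows make up. A row lasts 1/12 s, in which the tool goes at most 41.7 mm and 7.16 degrees, less where a joint would pass 70% of its speed; a pose out of reach is approached as far as the arm can. A call with a gripper value outside its range is refused whole. The fingers move at their own pace and stop on an object; "squeeze" is the grip in N (left out, the last holds). Time passes only in rows, so rows that repeat a pose let the fingers close. It gives the time, the measured TCP pose, the force and the opening at its end, in the units of the state.
- observe(): the state, without advancing time (a new reading comes with each control period).
- eyes.get_image(name): name is "scene" or "top" or "wrist"; returns (picture, depth): 384x512x3 uint8, red, green, blue; 384x512 float32, m along the optical axis (not along the pixel's ray), 0 where there is no reading.
- eyes.camera_params(name): a dict with "intrinsics" (3x3 intrinsics, pixels), "position" and "attitude" of the camera in the world. Camera axes: x right, y down, z forward; pixel columns grow to the right and rows downward; lengths in m; the calibration is good to about 2 mm. The wrist camera is an equidistant fisheye: a pixel r from the principal point sees the ray r / f radians off the axis. A picture is of the moment at which its call begins: read the wrist's pose just before it. camera_params takes no time and is no camera call; for the wrist camera it gives the pose at the moment of the call.
- arm.sign_off(): hands the job in, once; it reports no verdict.
The state is a dict: "clock": time; "joints": joint angles; "dq": joint speeds; "joint_efforts": joint torques, N m; "position": TCP position; "ee_rot": TCP orientation; "force": force on the tool from outside, world axes, zero at the start; "ft_torque": the same for the moment, N m; "width": opening from 0.0 (shut) to 1.0 (fully open).
Only numpy, scipy, OpenCV 4.12 (cv2) and the standard library are available. Lean on these libraries where they do the work, as an engineer would, in place of code of your own. Each camera call takes 0.05 s, during which the arm holds its last target.

## Working session

There is one attempt and no reset: what is moved stays moved. The work goes in short steps, Python scripts to look and compute and a tool call to move; the robot and the scene stay as the last step left them, time stands still between calls to the robot, and variables do not carry over. Pictures are saved under pics/ and viewed, and the job is handed in when it is done.

Besides the shell and the picture viewer there is one more tool, called after ">>>" as name(argument=value, ...), one argument or row to a line, values as JSON. step_arm: Moves the arm, as the interface text tells. Its arguments: {"type":"object","properties":{"series":{"type":"array"},"squeeze":{"type":"number"}},"required":["series"]}

```bash
ls; mkdir -p pics; python3 - <<'E'
from cell import observe, eyes, arm
import cv2,numpy as np
print(observe())
for n in ("scene","top","wrist"):
    p=eyes.camera_params(n);print(n,p)
    im,d=eyes.get_image(n)
    np.savez(f"pics/{n}0.npz",im=im,d=d,K=p["intrinsics"],p=p["position"],a=p["attitude"])
    cv2.imwrite(f"pics/{n}0.png",im[:,:,::-1])
E
```

```text
pics
{'clock': 0.0, 'joints': array([ 1.18643658,  0.43521868,  0.0249888 ,  1.57412661, -0.01161983,
        1.13398523, -0.07511448]), 'dq': array([-6.95566847e-04, -1.11148976e-03, -7.37649457e-04, -2.47647388e-05,
        7.94981241e-04,  1.95806302e-03,  1.06988293e-03]), 'joint_efforts': array([ 5.22219198e-04, -6.67862034e+01,  9.84919444e-01, -3.14460111e+01,
       -6.06028922e-02,  4.26913938e-02,  1.72434725e-04]), 'position': array([ 0.17358253, -0.59988915,  0.23993639]), 'ee_rot': array([-3.10895479e+00, -4.40739730e-01,  5.56703895e-04]), 'force': array([0.36140309, 0.38128697, 0.31521353]), 'ft_torque': array([-0.04118398, -0.00204112, -0.01621211]), 'width': 1.0014910734269422}
scene {'intrinsics': array([[381.38804852,   0.        , 259.36246551],
       [  0.        , 381.38804852, 190.91486153],
       [  0.        ,   0.        ,   1.        ]]), 'position': array([ 1.18084291, -0.64004621,  0.68324025]), 'attitude': array([-2.07400376, -0.75642274,  0.3869707 ])}
top {'intrinsics': array([[421.25461387,   0.        , 262.22602871],
       [  0.        , 421.25461387, 190.15992818],
       [  0.        ,   0.        ,   1.        ]]), 'position': array([0.43851187, 0.02047936, 1.36207048]), 'attitude': array([-2.12455348,  2.15624775, -0.14169358])}
wrist {'intrinsics': array([[297.31863964,   0.        , 255.75205084],
       [  0.        , 297.31863964, 193.25484855],
       [  0.        ,   0.        ,   1.        ]]), 'position': array([ 0.24758846, -0.58014994,  0.38544571]), 'attitude': array([ 2.3197108 , -1.74345159, -0.25321579])}
```

View pics/top0.png

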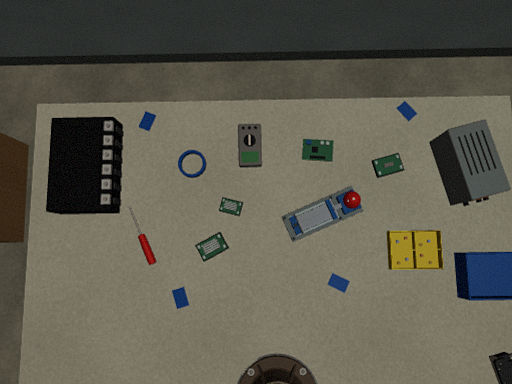

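View pics/scene0.png

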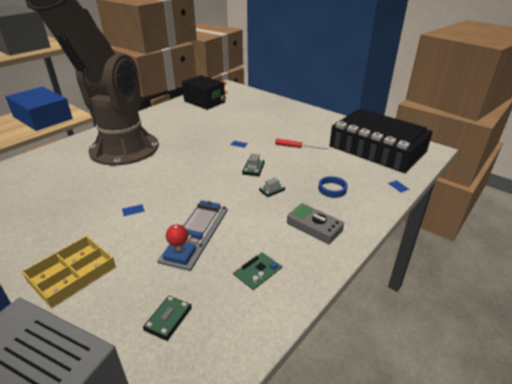

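View pics/wrist0.png

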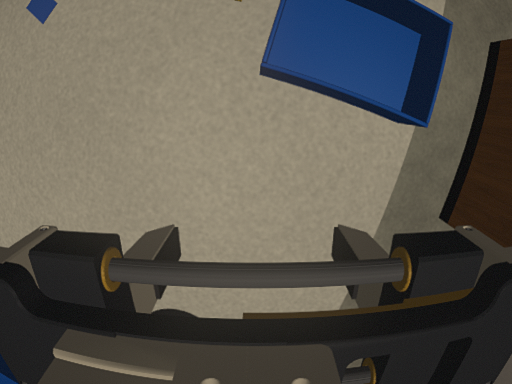

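Top view: the candidates are the heat-sink module at (212,246), a smaller heat-sink module at (231,206), the flat spare at (388,165) and the bare board at (318,150). The vise is at about (322,213), with its red knob at (352,200). I choose (212,246) because it is the larger one with a heat sink. Next I check it in a crop and measure.

```bash
cat > h.py <<'E'
import numpy as np,cv2
from scipy.spatial.transform import Rotation as R
def load(n):
    z=np.load(f"pics/{n}.npz");return z
def ray(z,uv,fish=False):
    uv=np.atleast_2d(uv).astype(float);K=z["K"];q=(uv-[K[0,2],K[1,2]])/K[0,0]
    if fish:
        t=np.linalg.norm(q,axis=1)+1e-12
        d=np.c_[q*(np.sin(t)/t)[:,None],np.cos(t)]
    else: d=np.c_[q,np.ones(len(q))]
    return d@R.from_rotvec(z["a"]).as_matrix().T
def onplane(z,uv,h,fish=False):
    d=ray(z,uv,fish);return z["p"]+d*((h-z["p"][2])/d[:,2])[:,None]
def grab(n,tag):
    from cell import eyes
    p=eyes.camera_params(n);im,d=eyes.get_image(n)
    np.savez(f"pics/{tag}.npz",im=im,d=d,K=p["intrinsics"],p=p["position"],a=p["attitude"])
    cv2.imwrite(f"pics/{tag}.png",im[:,:,::-1]);return load(tag)
E
python3 - <<'E'
from h import *
z=load("top0");im=z["im"];d=z["d"]
c=cv2.resize(im[185:275,180:270],(600,600),interpolation=cv2.INTER_NEAREST)
cv2.imwrite("pics/c1.png",c[:,:,::-1])
c=cv2.resize(im[170:260,270:380],(770,630)[::1],interpolation=cv2.INTER_NEAREST)
cv2.imwrite("pics/c2.png",cv2.resize(c,(730,597))[:,:,::-1])
# world points by depth
K=z["K"];v,u=np.mgrid[:384,:512]
dr=ray(z,np.c_[u.ravel(),v.ravel()]);P=(z["p"]+dr*d.ravel()[:,None]).reshape(384,512,3)
hsv=cv2.cvtColor(im,cv2.COLOR_RGB2HSV)
for nm,(r0,r1,c0,c1) in dict(big=(225,268,188,236),small=(192,220,214,248)).items():
    m=(P[r0:r1,c0:c1,2]>0.006);print(nm,m.sum(),np.percentile(P[r0:r1,c0:c1,2],[50,90,99]))
    pts=np.argwhere(m)[:,::-1]+[c0,r0]
    for h in (0.014,):
        w=onplane(z,pts,h)[:,:2];print(cv2.minAreaRect((w*1000).astype(np.float32)))
    g=P[r0:r1,c0:c1];
    mm=g[...,2]>0.035;
    if mm.sum()>5:
        w=g[mm]; print("sink",mm.sum(),cv2.minAreaRect((w[:,:2]*1000).astype(np.float32)),np.median(w,0))
# knob
m=((hsv[...,0]<8)|(hsv[...,0]>172))&(hsv[...,1]>150)&(hsv[...,2]>80);m[:, :300]=0
q=np.argwhere(m)[:,::-1];print("knob px",len(q),(c:=cv2.minEnclosingCircle(q.astype(np.float32))),onplane(z,c[0],0.075))
r=slice(170,260),slice(270,380)
g=P[r];print(np.percentile(g[...,2],[5,50,80,90,95,99]))
m=(g[...,2]>0.006)&(g[...,2]<0.03);w=g[m];print("vise",cv2.minAreaRect((w[:,:2]*1000).astype(np.float32)))
E
```

```text
big 554 [0.00050774 0.01799079 0.05121452]
((467.88507080078125, 199.09910583496094), (135.79466247558594, 113.4200210571289), 88.8105239868164)
sink 114 ((458.4123229980469, 124.22140502929688), (45.100982666015625, 206.3968505859375), 1.4673620462417603) [0.45634931 0.19856951 0.04839575]
small 303 [0.00117078 0.01646027 0.03967294]
((585.0234375, 146.70628356933594), (87.31636810302734, 48.70476150512695), 80.1737060546875)
sink 48 ((524.84375, 80.85101318359375), (208.00877380371094, 33.52629089355469), 44.121036529541016) [0.58538526 0.1386628  0.03808826]
knob px 165 ((352.2234191894531, 199.1737518310547), 7.864782810211182) [[ 0.59393016 -0.24042831  0.075     ]]
[-0.00525797  0.00016387  0.00986734  0.01950469  0.03303876  0.09748443]
vise ((558.1590576171875, -165.38616943359375), (271.5166015625, 359.4046325683594), 0.5733023285865784)
```

View pics/c1.png

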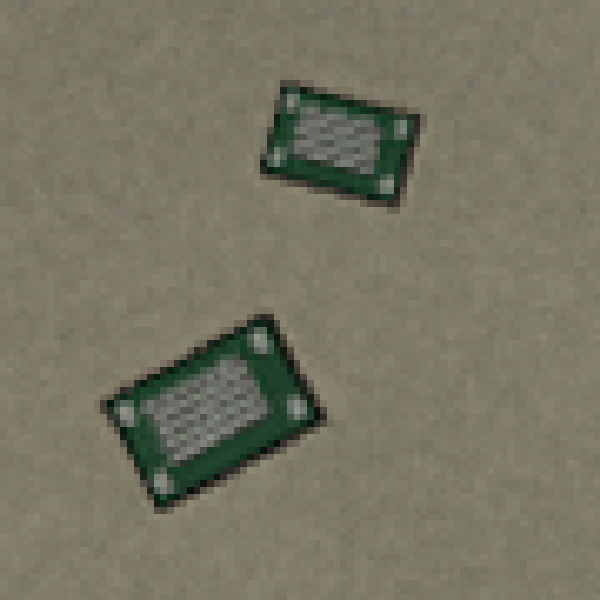

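View pics/c2.png

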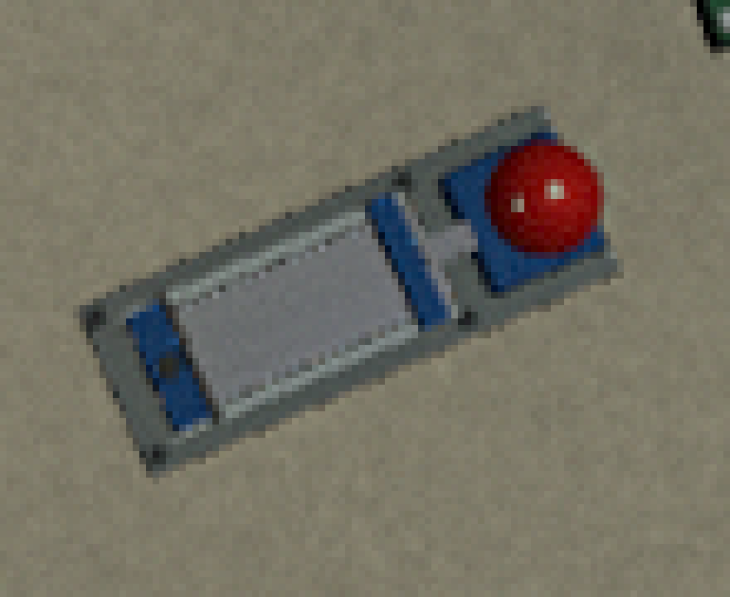

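```bash
python3 - <<'E'
from h import *
z=load("top0");im=z["im"]
hsv=cv2.cvtColor(im,cv2.COLOR_RGB2HSV)
print("tilt",R.from_rotvec(z["a"]).as_matrix()[:,2])
# module: dark/green vs bench: 
bg=im[268:290,190:240].reshape(-1,3).mean(0);print(bg)
def blob(r0,r1,c0,c1,thr,h):
    s=im[r0:r1,c0:c1].astype(float);m=(np.abs(s-bg).sum(2)>thr).astype(np.uint8)
    n,l,st,ce=cv2.connectedComponentsWithStats(m);k=1+np.argmax(st[1:,4])
    q=np.argwhere(l==k)[:,::-1]+[c0,r0];w=onplane(z,q,h)[:,:2]*1000
    r=cv2.minAreaRect(w.astype(np.float32));print(len(q),r)
blob(225,268,188,236,60,0.010);blob(225,268,188,236,80,0.010)
# green area at z=14
m=(hsv[...,0]>45)&(hsv[...,0]<90)&(hsv[...,1]>90);
mm=np.zeros_like(m);mm[225:268,188:236]=m[225:268,188:236]
q=np.argwhere(mm)[:,::-1];print("green",len(q),cv2.minAreaRect((onplane(z,q,.014)[:,:2]*1000).astype(np.float32)))
# vise corners
c=np.array([(85,310),(545,108),(620,268),(152,472)])/6.636+[270,170]-.5
w=onplane(z,c,.012)[:,:2]*1000;print(w.round(1),w.mean(0),[np.linalg.norm(w[i]-w[i-1]).round(1) for i in range(4)])
y=(w[0]+w[3]-w[1]-w[2]);y/=np.linalg.norm(y);yaw=np.degrees(np.arctan2(-y[0],y[1]));print("yaw",yaw)
o=w.mean(0)+10*y;print("origin",o,"bedspot",o+22*y,"knob",o-100*y)
# knob
c1=np.array([(546,198)])/6.636+[270,170]-.5;print(c1,onplane(z,c1,.075))
E
```

```text
tilt [ 0.14432859  0.01147346 -0.9894633 ]
[127.16454545 122.61818182 104.41363636]
431 ((457.5377502441406, 199.73358154296875), (63.705909729003906, 92.78241729736328), 28.066654205322266)
400 ((457.8126525878906, 199.9871826171875), (61.928409576416016, 92.53246307373047), 28.158479690551758)
green 221 ((457.940673828125, 199.6727294921875), (55.62067794799805, 84.61857604980469), 27.40810203552246)
[[ 550.   -27.1]
 [ 645.2 -253.2]
 [ 566.4 -285.9]
 [ 471.7  -57.6]] [ 558.33232317 -155.95888051] [np.float64(84.0), np.float64(245.3), np.float64(85.3), np.float64(247.1)]
yaw 22.683555399556205
origin [ 554.4759107  -146.73239239] bedspot [ 545.99180328 -126.43411855] knob [ 593.04003536 -238.99727352]
[[351.77848101 199.33725136]] [[ 0.59344604 -0.23904425  0.075     ]]
```

>>> step_arm(
  squeeze=20,
  series=[
    [[0.09,0.03,0.033,0.01,5],[0.09,0.06,0.06,0.02,10],[0.09,0.09,0.09,0.02,15],[0.09,0.12,0.12,0.02,20],[0.09,0.15,0.15,0.02,25],[0.09,0.18,0.18,0.02,30],[0.09,0.21,0.21,0.02,35],[0.09,0.24,0.24,0.02,40],[0.09,0.26,0.275,0.02,45],[0.09,0.27,0.31,0.02,50],[0.09,0.28,0.35,0.02,55],[0.09,0.284,0.39,0.02,60],[0.09,0.284,0.43,0.01,66],[0.09,0.284,0.47,0,72],[0.09,0.284,0.51,0,78],[0.09,0.284,0.55,0,84],[0.09,0.284,0.59,0,90],[0.09,0.284,0.63,0,96],[0.09,0.284,0.67,0,102],[0.09,0.284,0.71,0,102]],
  ],
)

```text
clock: 1.82
position: [0.4571, 0.1116, 0.2402]
ee_rot: [-1.606, -2.7, 0.002]
force: [1.3, -0.6, 0.4]
width: 0.982
```

>>> step_arm(
  series=[
    [[0.09,0.0,0.03,-0.02,0],[0.09,0.0,0.06,-0.04,0],[0.09,0.001,0.088,-0.06,-0.5],[0.09,0.001,0.088,-0.08,-0.5],[0.09,0.001,0.088,-0.1,-0.5],[0.09,0.001,0.088,-0.1,-0.5]],
  ],
)

```text
clock: 2.32
position: [0.456, 0.1988, 0.1368]
ee_rot: [-1.614, -2.691, 0.009]
force: [-0.8, -0.0, -1.2]
width: 0.975
```

```bash
python3 - <<'E'
from h import *
from cell import observe
z=grab("wrist","w1");print(z["p"],z["a"]);o=observe();print(o["position"],o["ee_rot"],o["clock"],o["joints"])
# project expected module center & corners
E
```

```text
[0.42136158 0.26548991 0.28223225] [2.774006   0.69516745 0.09018576]
[0.45683226 0.19894356 0.13864679] [-1.61558435 -2.69123501  0.00731094] 2.3667 [-0.01604091  0.43641561 -0.65751398  1.95552608  0.3445659   0.86793899
 -0.36648144]
```

View pics/w1.png

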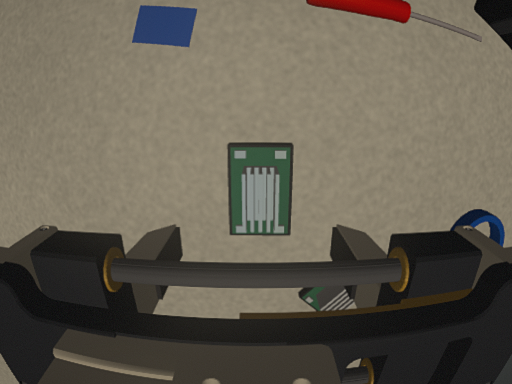

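Wrist view: the module is upright at corners (229,143), (293,143), (291,235) and (230,235), square with the fingers. The screwdriver is well clear above it.

```bash
python3 - <<'E'
from h import *
z=load("w1");im=z["im"]
w=onplane(z,[(229,143),(293,143),(291,235),(230,235)],.012,True)[:,:2]*1000
print(w.round(1),w.mean(0),[np.linalg.norm(w[i]-w[i-1]).round(1) for i in range(4)])
d=w[1]-w[0]+w[2]-w[3];print(np.degrees(np.arctan2(d[1],d[0])))
# heat sink top: top edge y168, x 244..279 at z 50
w=onplane(z,[(243,168),(279,168)],.05,True)[:,:2]*1000;print(w)
E
```

```text
[[413.1 224.8]
 [464.7 252.5]
 [508.7 172.4]
 [455.  143.6]] [460.36932768 198.32924719] [np.float64(91.4), np.float64(58.5), np.float64(91.5), np.float64(61.0)]
28.206639635993394
[[433.31596139 217.87419721]
 [458.6108046  231.44915734]]
```

>>> step_arm(
  squeeze=15,
  series=[
    [[0.09,0.002,0.0,-0.03,0],[0.09,0.002,0.0,-0.06,0],[0.09,0.002,0,-0.085,0],[0.09,0.002,0,-0.1,0],[0.09,0.002,0,-0.102,0],[0.09,0.002,0,-0.102,0],[0.02,0.002,0,-0.102,0],[0.02,0.002,0,-0.102,0],[0.02,0.002,0,-0.102,0],[0.02,0.002,0,-0.102,0],[0.02,0.002,0,-0.102,0],[0.02,0.002,0,-0.102,0]],
  ],
)

```text
clock: 3.37
position: [0.459, 0.199, 0.037]
ee_rot: [-1.616, -2.691, 0.007]
force: [-0.4, 0.3, 0.3]
width: 0.597
```

>>> step_arm(
  squeeze=25,
  series=[
    [[0.02,0,0,0,0],[0.02,0,0,0,0],[0.02,0,0,0,0],[0.02,0,0,0,0],[0.02,0,0,0,0],[0.02,0,0,0,0],[0.02,0,0,0,0]],
  ],
)

```text
clock: 3.95
position: [0.459, 0.199, 0.037]
ee_rot: [-1.616, -2.691, 0.007]
force: [-1.0, 0.5, 0.4]
width: 0.325
```

>>> step_arm(
  series=[
    [[0.02,0,0,0.01,0],[0.02,0,0,0.03,0],[0.02,0,0,0.06,0],[0.02,0.01,-0.03,0.09,-1],[0.02,0.02,-0.06,0.1,-2],[0.02,0.03,-0.09,0.1,-3],[0.02,0.04,-0.12,0.1,-4],[0.02,0.05,-0.15,0.1,-5],[0.02,0.06,-0.18,0.1,-5.3],[0.02,0.065,-0.21,0.1,-5.3],[0.02,0.07,-0.24,0.1,-5.3],[0.02,0.075,-0.27,0.1,-5.3],[0.02,0.08,-0.3,0.1,-5.3],[0.02,0.087,-0.325,0.1,-5.3],[0.02,0.087,-0.325,0.1,-5.3],[0.02,0.087,-0.325,0.1,-5.3],[0.02,0.087,-0.325,0.1,-5.3]],
  ],
)

```text
clock: 5.37
position: [0.5457, -0.1252, 0.1372]
ee_rot: [-1.738, -2.613, 0.006]
force: [-0.5, -0.6, -2.7]
width: 0.324
```

```bash
python3 - <<'E'
from h import *
from cell import observe
z=grab("wrist","w2");o=observe();print(o["position"],o["ee_rot"],o["clock"],o["force"],o["joints"],o["width"])
z=grab("top","t2");grab("scene","s2")
im=load("s2")["im"][150:300,110:290];cv2.imwrite("pics/s2c.png",cv2.resize(im,(720,600),interpolation=cv2.INTER_CUBIC)[:,:,::-1])
E
```

```text
[ 0.54569756 -0.12460793  0.13724442] [-1.7361798  -2.6143772   0.00557464] 5.4167 [-0.96275617  0.73745724 -3.01917772] [ 0.53941876  0.50958911 -0.57383566  1.81664615  0.34104731  0.91975417
  0.21092262] 0.3268964153771328
```

View pics/w2.png

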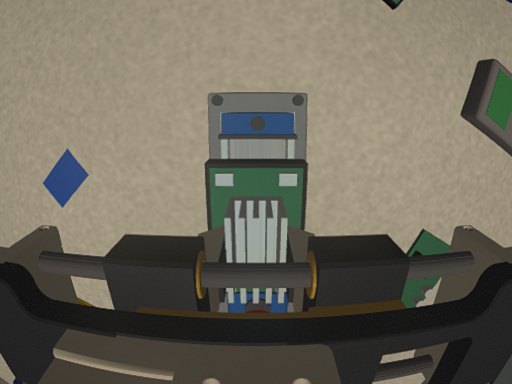

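View pics/s2c.png

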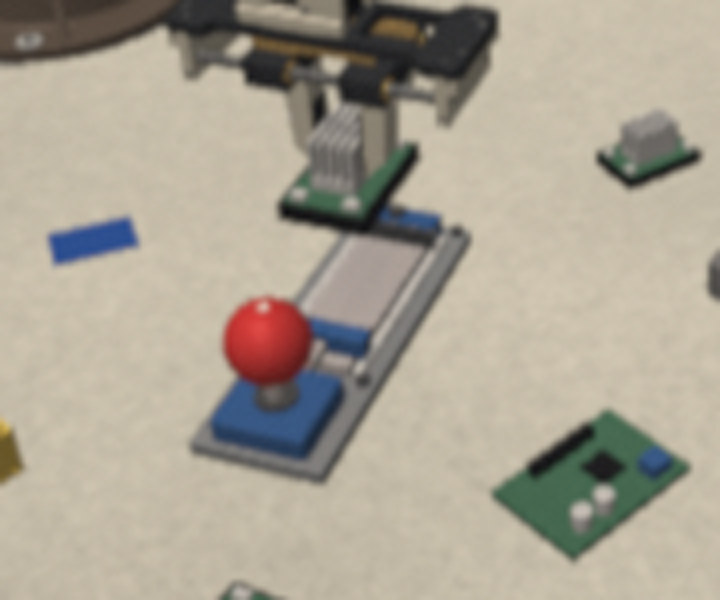

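View pics/t2.png

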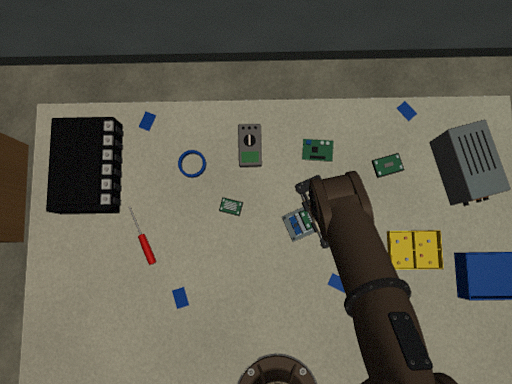

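```bash
python3 - <<'E'
from h import *
z=load("w2")
im=z["im"][80:240,180:330];cv2.imwrite("pics/w2c.png",cv2.resize(im,(562,600),interpolation=cv2.INTER_CUBIC)[:,:,::-1])
y=np.array([-np.sin(np.radians(22.7)),np.cos(np.radians(22.7))]);x=np.array([y[1],-y[0]]);o=np.array([554.5,-146.7])
def f(n,uv,h):
    w=onplane(z,uv,h,True)[:,:2]*1000; d=w[-1]-w[0]
    print(n,"vise xy",((w-o)@np.c_[x,y]).round(1).tolist(),"yaw",np.degrees(np.arctan2(d[1],d[0])).round(1))
f("base end",[(208,94),(307,94)],.012)
f("base sides",[(208,130),(308,130)],.012)
f("jaw back top",[(222,113),(294,113)],.036)
f("jaw plate",[(220,136),(297,136)],.036)
f("mod edge top",[(208,164),(305,164)],.114)
f("mod edge bot",[(206,159),(307,159)],.100)
E
```

```text
base end vise xy [[-43.8, 111.8], [45.5, 112.0]] yaw 22.8
base sides vise xy [[-44.4, 78.7], [47.1, 78.9]] yaw 22.8
jaw back top vise xy [[-28.4, 94.4], [30.9, 94.6]] yaw 22.8
jaw plate vise xy [[-30.3, 75.2], [33.8, 75.4]] yaw 22.8
mod edge top vise xy [[-28.0, 66.3], [28.5, 66.4]] yaw 22.8
mod edge bot vise xy [[-31.5, 66.8], [31.9, 66.9]] yaw 22.8
```

View pics/w2c.png

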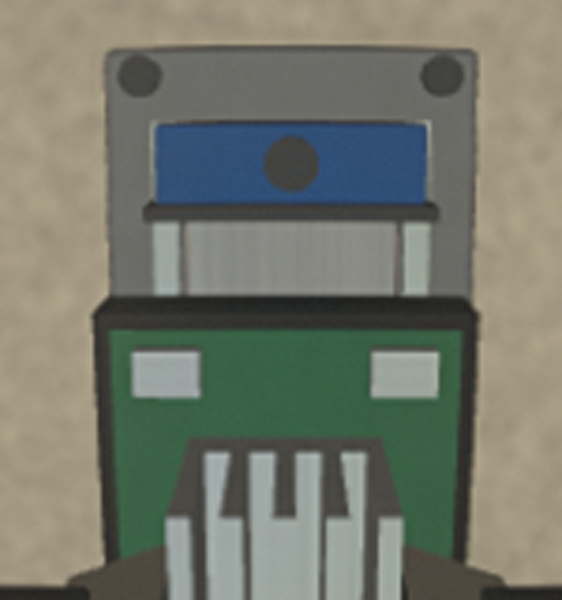

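>>> step_arm(
  series=[
    [[0.02,0.002,-0.0015,-0.02,0],[0.02,0.002,-0.0015,-0.045,0],[0.02,0.002,-0.0015,-0.062,0],[0.02,0.002,-0.0015,-0.07,0],[0.02,0.002,-0.0015,-0.075,0],[0.02,0.002,-0.0015,-0.078,0],[0.02,0.002,-0.0015,-0.079,0],[0.02,0.002,-0.0015,-0.08,0],[0.02,0.002,-0.0015,-0.08,0]],
  ],
)

```text
clock: 6.27
position: [0.5483, -0.126, 0.0579]
ee_rot: [-1.736, -2.616, 0.005]
force: [-0.7, -0.1, -1.1]
width: 0.326
```

```bash
python3 - <<'E'
from h import *
from cell import observe
z=grab("wrist","w3");o=observe();print(o["position"],o["ee_rot"],o["clock"],o["force"],o["width"])
im=z["im"][80:240,180:330];cv2.imwrite("pics/w3c.png",cv2.resize(im,(562,600),interpolation=cv2.INTER_CUBIC)[:,:,::-1])
E
```

```text
[ 0.54826345 -0.12602254  0.05789942] [-1.73600543 -2.61616436  0.0053306 ] 6.3167 [-0.52458397 -0.0214396  -2.44393308] 0.32287761826149136
```

View pics/w3c.png

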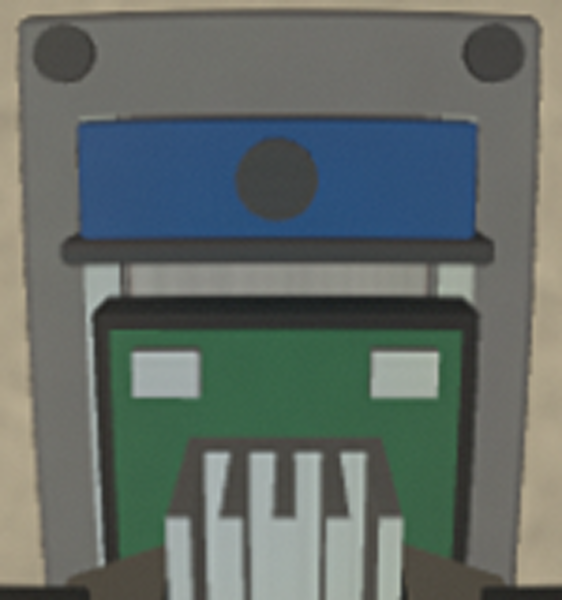

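>>> step_arm(
  series=[
    [[0.02,-0.001,0,-0.001,0],[0.02,-0.001,0,-0.0015,0],[0.02,-0.001,0,-0.0015,0],[0.02,-0.001,0,-0.0015,0]],
  ],
)

```text
clock: 6.65
position: [0.5475, -0.1262, 0.057]
ee_rot: [-1.737, -2.617, 0.005]
force: [-2.5, -0.2, 6.1]
width: 0.325
```

>>> step_arm(
  series=[
    [[0.07,0,0,0,0],[0.07,0,0,0,0],[0.07,0,0,0,0],[0.07,0,0,0,0],[0.07,0,0,0,0],[0.07,0,0,0,0],[0.07,0,0,0,0],[0.09,0,0,0.03,0],[0.09,0,0,0.06,0],[0.09,0,0,0.09,0],[0.09,0,0,0.12,0],[0.09,0,0,0.12,0]],
  ],
)

```text
clock: 7.65
position: [0.5506, -0.1259, 0.1827]
ee_rot: [1.733, 2.612, 0.0]
force: [1.7, -0.4, 0.0]
width: 0.978
```

```bash
python3 - <<'E'
from h import *
from cell import observe
z=grab("wrist","w4");o=observe();print(o["position"],o["ee_rot"],o["clock"],o["force"],o["joints"],o["width"],o["ft_torque"])
E
```

```text
[ 0.54947582 -0.12611461  0.18014257] [ 1.73502797e+00  2.61373368e+00 -1.72394631e-03] 7.7 [0.05272848 1.28916019 0.51421046] [ 0.55911703  0.46392108 -0.59582809  1.76738169  0.30695552  1.00033907
  0.24406388] 0.9782384645545382 [ 0.00016627 -0.10747796 -0.02935116]
```

View pics/w4.png

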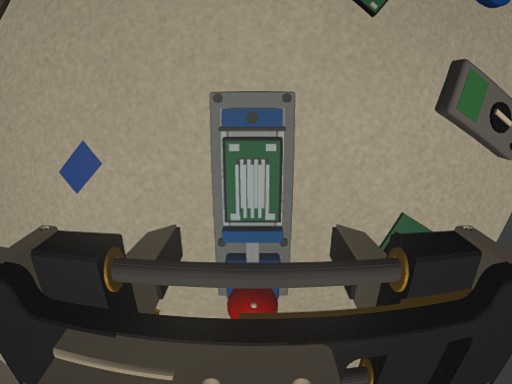

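>>> step_arm(
  series=[
    [[0.09,0.004,-0.01,0.01,6],[0.09,0.008,-0.02,0.01,12],[0.09,0.014,-0.036,0.01,18],[0.09,0.02,-0.052,0.01,24],[0.09,0.026,-0.068,0.01,30],[0.09,0.032,-0.084,0.01,36],[0.09,0.04,-0.1,0.01,42],[0.09,0.044,-0.113,0.01,48],[0.09,0.044,-0.113,0.01,54],[0.09,0.044,-0.113,0.01,60],[0.09,0.044,-0.113,0.01,60],[0.09,0.044,-0.113,0.01,60]],
  ],
)

```text
clock: 8.7
position: [0.593, -0.239, 0.189]
ee_rot: [0.201, 3.132, 0.003]
force: [0.4, -0.0, -0.3]
width: 0.979
```

```bash
python3 - <<'E'
from h import *
from cell import observe
z=grab("wrist","w5");o=observe();print(o["position"],o["ee_rot"],o["clock"],o["force"],o["joints"],o["width"],o["ft_torque"])
hsv=cv2.cvtColor(z["im"],cv2.COLOR_RGB2HSV)
m=((hsv[...,0]<8)|(hsv[...,0]>172))&(hsv[...,1]>150)&(hsv[...,2]>60)
n,l,st,ce=cv2.connectedComponentsWithStats(m.astype(np.uint8));k=1+np.argmax(st[1:,4]);print(st[k],ce[k])
cn=max(cv2.findContours((l==k).astype(np.uint8),0,1)[0],key=len)[:,0]
d=ray(z,cn,True)
# cone fit: sphere outline: d.n = cos(a)
A=d;n=np.linalg.lstsq(A,np.ones(len(A)),rcond=None)[0];s=np.linalg.norm(n);ca=1/s;n/=s
D=.027/np.sqrt(1-ca*ca);print("sphere",z["p"]+D*n, "on z=.075:",z["p"]+n*((.075-z["p"][2])/n[2]))
# scene camera
z=load("scene0");hsv=cv2.cvtColor(z["im"],cv2.COLOR_RGB2HSV)
m=((hsv[...,0]<8)|(hsv[...,0]>172))&(hsv[...,1]>150)&(hsv[...,2]>60);m[:200]=0
cn=max(cv2.findContours(m.astype(np.uint8),0,1)[0],key=len)[:,0]
d=ray(z,cn);d/=np.linalg.norm(d,axis=1)[:,None]
n=np.linalg.lstsq(d,np.ones(len(d)),rcond=None)[0];s=np.linalg.norm(n);ca=1/s;n/=s
print("scene",len(cn),z["p"]+.027/np.sqrt(1-ca*ca)*n,z["p"]+n*((.075-z["p"][2])/n[2]))
E
```

```text
[ 0.59313289 -0.23887141  0.18934996] [2.01141116e-01 3.13177924e+00 2.86992945e-03] 8.75 [ 0.09727528 -0.66961716  0.23305506] [ 0.80526015  0.63325187 -0.80737641  1.55275034  0.48258182  1.16162347
  1.3438056 ] 0.9847545736167171 [ 0.1240572  -0.10465231  0.01565766]
[ 227  166   58   58 2499] [255.47499    194.65546218]
sphere [ 0.59905783 -0.24079446  0.06297932] on z=.075: [ 0.59542772 -0.24035101  0.075     ]
scene 60 [ 0.47963506 -0.16267458 -0.04215993] [ 0.59288767 -0.23977523  0.075     ]
```

View pics/w5.png

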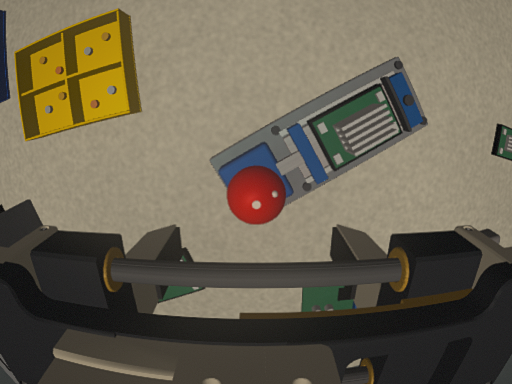

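>>> step_arm(
  squeeze=35,
  series=[
    [[0.09,0.0007,-0.001,-0.03,0],[0.09,0.0007,-0.001,-0.06,0],[0.09,0.0007,-0.001,-0.09,0],[0.09,0.0007,-0.001,-0.11,0],[0.09,0.0007,-0.001,-0.119,0],[0.09,0.0007,-0.001,-0.119,0],[0.09,0.0007,-0.001,-0.119,0],[0.04,0.0007,-0.001,-0.119,0],[0.04,0.0007,-0.001,-0.119,0],[0.04,0.0007,-0.001,-0.119,0],[0.04,0.0007,-0.001,-0.119,0],[0.04,0.0007,-0.001,-0.119,0],[0.04,0.0007,-0.001,-0.119,0],[0.04,0.0007,-0.001,-0.119,0],[0.04,0.0007,-0.001,-0.119,0],[0.04,0.0007,-0.001,-0.119,0]],
  ],
)

```text
clock: 10.08
position: [0.5941, -0.2388, 0.0706]
ee_rot: [0.2, 3.131, 0.005]
force: [-0.1, 5.6, 2.3]
width: 0.576
```

```bash
python3 - <<'E'
from h import *
from cell import observe
z=grab("wrist","w6")
for i in range(1): o=observe();print(o["position"],o["ee_rot"],o["clock"],o["force"],o["joints"],o["width"]*91.8,o["ft_torque"])
E
```

```text
[ 0.59414872 -0.23880278  0.07061841] [0.1997915  3.13142193 0.00461278] 10.1333 [0.52163267 5.9275756  2.6330165 ] [ 0.76399774  0.75348595 -0.73565741  1.66088662  0.59107587  0.9589001
  1.25771115] 52.57019961746571 [ 1.24307977 -0.10558624 -0.01021931]
```

View pics/w6.png

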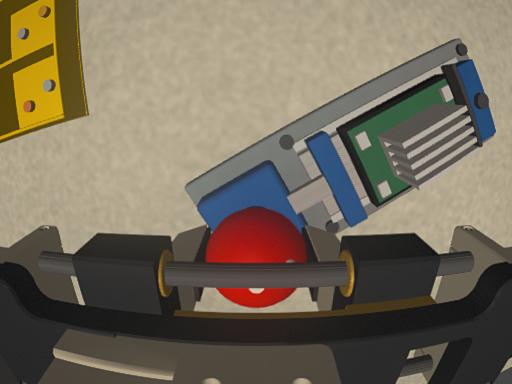

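>>> step_arm(
  series=[
    [[0.04,0,0,0,-4],[0.04,0,0,0,-8],[0.04,0,0.0,0,-12],[0.04,0,0.0,0,-16],[0.04,0,0.0,0,-20],[0.04,0,0,0,-24],[0.04,0,0,0,-28],[0.04,0,0,0,-32],[0.04,0,0,0,-36],[0.04,0,0,0,-40],[0.04,0,0,0,-40],[0.04,0,0,0,-40]],
  ],
)

```text
clock: 11.13
position: [0.5943, -0.2386, 0.0707]
ee_rot: [1.255, 2.875, 0.002]
force: [0.5, 4.6, 0.7]
width: 0.573
```

```bash
python3 - <<'E'
from h import *
from cell import observe
z=grab("wrist","w7")
for i in range(1): o=observe();print(o["position"],o["ee_rot"],np.degrees(2*np.arctan2(o["ee_rot"][1],o["ee_rot"][0])),o["clock"],o["force"],o["joints"],o["width"]*91.8,o["ft_torque"])
E
```

```text
[ 0.59428095 -0.23855486  0.07065311] [1.25469799e+00 2.87506591e+00 2.64824113e-03] 132.8464432978226 11.1833 [1.57859722 3.2091206  1.15270701] [ 0.66427007  0.70238291 -0.56606055  1.67174954  0.45802531  0.89787947
  0.66418939] 52.6624735908742 [ 0.79793157 -0.23124474 -0.04384123]
```

View pics/w7.png

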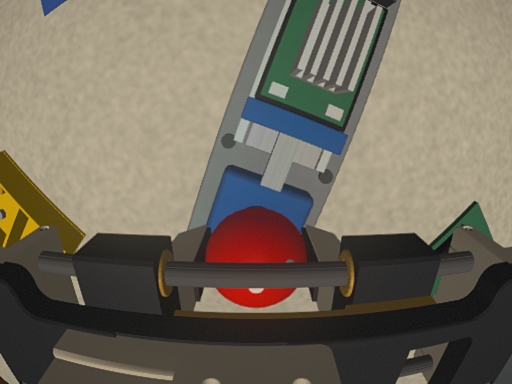

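>>> step_arm(
  series=[
    [[0.04,0,0.0,0,-3],[0.04,0,0.0,0,-6],[0.04,0,0.0,0,-9],[0.04,0,0.0,0,-12],[0.04,0,0.0,0,-15]],
  ],
)

```text
clock: 11.6
position: [0.5944, -0.2385, 0.0706]
ee_rot: [1.619, 2.686, 0.002]
force: [-0.1, 3.2, 1.5]
width: 0.575
```

```bash
cat > st.py <<'E'
from h import *
from cell import observe
o=observe();a=np.degrees(2*np.arctan2(o["ee_rot"][1],o["ee_rot"][0]));print(o["position"].round(4),"turned rad",np.radians(172.7-a).round(3),"t",o["clock"],"F",o["force"].round(1),"j7",o["joints"][6].round(2),"w",(o["width"]*91.8).round(1),"T",o["ft_torque"].round(3))
E
python3 st.py; python3 -c "
from h import *
grab('wrist','w8')"; python3 st.py
```

```text
Traceback (most recent call last):
  File "st.py", line 3, in <module>
    o=observe();a=np.degrees(2*np.arctan2(o["ee_rot"][1],o["ee_rot"][0]));print(o["position"].round(4),"turned rad",np.radians(172.7-a).round(3),"t",o["clock"],"F",o["force"].round(1),"j7",o["joints"][6].round(2),"w",(o["width"]*91.8).round(1),"T",o["ft_torque"].round(3))
                                                                                                                                                                                                                         ^^^^^^^^^^^^^^^^^^^^^^^
AttributeError: 'float' object has no attribute 'round'
Traceback (most recent call last):
  File "st.py", line 3, in <module>
    o=observe();a=np.degrees(2*np.arctan2(o["ee_rot"][1],o["ee_rot"][0]));print(o["position"].round(4),"turned rad",np.radians(172.7-a).round(3),"t",o["clock"],"F",o["force"].round(1),"j7",o["joints"][6].round(2),"w",(o["width"]*91.8).round(1),"T",o["ft_torque"].round(3))
                                                                                                                                                                                                                         ^^^^^^^^^^^^^^^^^^^^^^^
AttributeError: 'float' object has no attribute 'round'
```

View pics/w8.png

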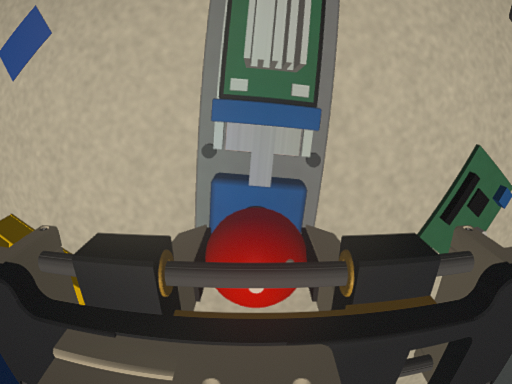

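```bash
sed -i 's/(o\["width"\]\*91.8).round(1)/round(float(o["width"])*91.8,1)/' st.py; python3 st.py; python3 - <<'E'
from h import *
z=grab('scene','s8');im=z["im"][150:300,110:290];cv2.imwrite("pics/s8c.png",cv2.resize(im,(720,600),interpolation=cv2.INTER_CUBIC)[:,:,::-1])
E
```

```text
[ 0.5943 -0.2385  0.0707] turned rad 0.961 t 11.65 F [1.5 3.6 0.3] j7 0.44 w 53.0 T [ 0.893 -0.417 -0.018]
```

View pics/s8c.png

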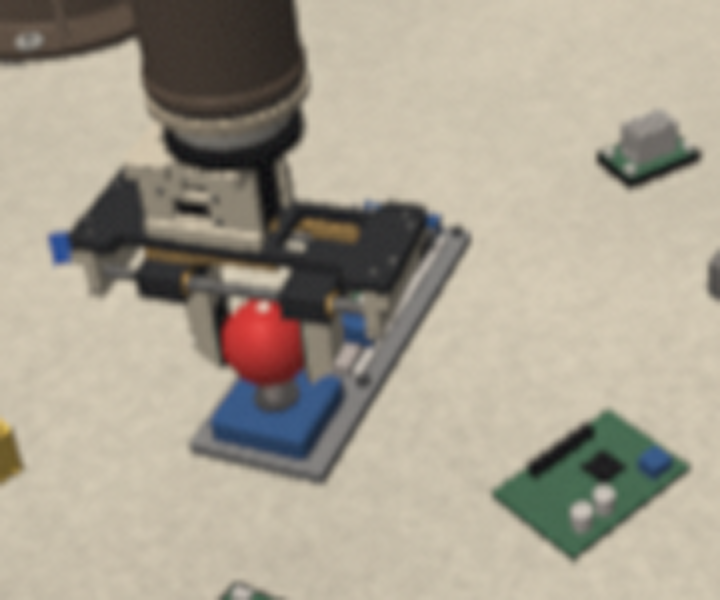

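>>> step_arm(
  series=[
    [[0.04,0,0.0,0,-1],[0.04,0,0,0,-2],[0.04,0,0,0,-3]],
  ],
)

```text
clock: 11.95
position: [0.5944, -0.2385, 0.0707]
ee_rot: [1.688, 2.644, 0.002]
force: [0.9, 3.4, 2.1]
width: 0.572
```

```bash
python3 st.py
```

```text
[ 0.5944 -0.2385  0.0707] turned rad 1.009 t 11.95 F [0.9 3.4 2.1] j7 0.4 w 52.5 T [ 0.732 -0.262  0.123]
```

>>> step_arm(
  series=[
    [[0.04,0,0.0,0,-1],[0.04,0,0,0,-2],[0.04,0,0,0,-3]],
  ],
)

```text
clock: 12.2
position: [0.5944, -0.2385, 0.0707]
ee_rot: [1.759, 2.597, 0.002]
force: [1.1, 4.0, 1.1]
width: 0.576
```

```bash
python3 st.py
```

```text
[ 0.5944 -0.2385  0.0707] turned rad 1.063 t 12.2 F [1.1 4.  1.1] j7 0.35 w 52.9 T [ 0.67  -0.305  0.069]
```

>>> step_arm(
  series=[
    [[0.04,0,0.0,0,-1],[0.04,0,0,0,-2],[0.04,0,0,0,-3]],
  ],
)

```text
clock: 12.45
position: [0.5944, -0.2384, 0.0706]
ee_rot: [1.828, 2.549, 0.001]
force: [0.8, 3.1, 0.7]
width: 0.575
```

```bash
python3 st.py
```

```text
[ 0.5944 -0.2384  0.0706] turned rad 1.117 t 12.45 F [0.8 3.1 0.7] j7 0.31 w 52.8 T [ 0.665 -0.276  0.062]
```

>>> step_arm(
  series=[
    [[0.04,0,0.0,0,-1],[0.04,0,0,0,-2],[0.04,0,0,0,-3]],
  ],
)

```text
clock: 12.7
position: [0.5944, -0.2385, 0.0706]
ee_rot: [1.896, 2.498, 0.001]
force: [0.9, 2.7, 0.6]
width: 0.576
```

```bash
python3 st.py
```

```text
[ 0.5944 -0.2385  0.0706] turned rad 1.171 t 12.7 F [0.9 2.7 0.6] j7 0.26 w 52.9 T [ 0.683 -0.292  0.122]
```

>>> step_arm(
  series=[
    [[0.04,0,0.0,0,-1],[0.04,0,0,0,-2],[0.04,0,0,0,-3]],
  ],
)

```text
clock: 12.95
position: [0.5944, -0.2385, 0.0706]
ee_rot: [1.963, 2.446, 0.001]
force: [1.0, 3.5, 0.8]
width: 0.577
```

```bash
python3 st.py
```

```text
[ 0.5944 -0.2385  0.0706] turned rad 1.225 t 12.95 F [1.  3.5 0.8] j7 0.22 w 52.9 T [ 0.62  -0.263  0.08 ]
```

>>> step_arm(
  series=[
    [[0.04,0,0.0,0,-1],[0.04,0,0,0,-2],[0.04,0,0,0,-3]],
  ],
)

```text
clock: 13.2
position: [0.5945, -0.2385, 0.0707]
ee_rot: [2.029, 2.392, 0.001]
force: [0.4, 3.0, 0.9]
width: 0.574
```

```bash
python3 st.py
```

```text
[ 0.5945 -0.2385  0.0707] turned rad 1.279 t 13.2 F [0.4 3.  0.9] j7 0.17 w 52.7 T [ 0.633 -0.376  0.094]
```

>>> step_arm(
  series=[
    [[0.04,0,0.0,0,-1],[0.04,0,0,0,-2],[0.04,0,0,0,-3]],
  ],
)

```text
clock: 13.45
position: [0.5945, -0.2385, 0.0706]
ee_rot: [2.092, 2.336, 0.001]
force: [1.6, 2.1, 1.2]
width: 0.572
```

```bash
python3 st.py
```

```text
[ 0.5945 -0.2385  0.0706] turned rad 1.333 t 13.45 F [1.6 2.1 1.2] j7 0.13 w 52.5 T [ 0.59  -0.362  0.158]
```

>>> step_arm(
  series=[
    [[0.04,0,0.0,0,-1],[0.04,0,0,0,-2]],
  ],
)

```text
clock: 13.62
position: [0.5945, -0.2384, 0.0706]
ee_rot: [2.135, 2.298, 0.0]
force: [0.5, 2.9, 1.2]
width: 0.572
```

```bash
python3 st.py
```

```text
[ 0.5945 -0.2384  0.0706] turned rad 1.37 t 13.6167 F [0.5 2.9 1.2] j7 0.1 w 52.6 T [ 0.6   -0.361  0.19 ]
```

>>> step_arm(
  series=[
    [[0.04,0,0.0,0,-1],[0.04,0,0,0,-2]],
  ],
)

```text
clock: 13.78
position: [0.5945, -0.2384, 0.0706]
ee_rot: [2.177, 2.258, 0.0]
force: [1.1, 3.7, 0.6]
width: 0.573
```

```bash
python3 st.py; python3 -c "
from h import *
grab('wrist','w9')"; python3 st.py
```

```text
[ 0.5945 -0.2384  0.0706] turned rad 1.407 t 13.7833 F [1.1 3.7 0.6] j7 0.07 w 52.6 T [ 0.578 -0.329  0.272]
[ 0.5945 -0.2385  0.0706] turned rad 1.408 t 13.8333 F [1.1 4.  1.1] j7 0.07 w 52.6 T [ 0.631 -0.325  0.166]
```

>>> step_arm(
  series=[
    [[0.04,0,0,0,0]],
  ],
)

```text
clock: 13.92
position: [0.5945, -0.2385, 0.0707]
ee_rot: [2.178, 2.256, -0.0]
force: [0.9, 2.9, 0.1]
width: 0.576
```

```bash
python3 st.py; for i in 1 2 3 4; do python3 -c "
from h import *
grab('wrist','w10')"; python3 st.py; done
```

```text
[ 0.5945 -0.2385  0.0707] turned rad 1.408 t 13.9167 F [0.9 2.9 0.1] j7 0.07 w 52.9 T [ 0.645 -0.294  0.208]
[ 0.5945 -0.2385  0.0707] turned rad 1.408 t 13.9667 F [0.4 2.8 1. ] j7 0.07 w 52.7 T [ 0.64  -0.305  0.207]
[ 0.5945 -0.2385  0.0706] turned rad 1.408 t 14.0167 F [0.8 2.9 0.3] j7 0.07 w 52.3 T [ 0.569 -0.286  0.229]
[ 0.5945 -0.2384  0.0707] turned rad 1.408 t 14.0667 F [0.5 1.7 0.2] j7 0.07 w 52.8 T [ 0.648 -0.364  0.203]
[ 0.5945 -0.2385  0.0707] turned rad 1.408 t 14.1167 F [1.6 3.4 0.6] j7 0.07 w 52.7 T [ 0.6   -0.309  0.106]
```

View pics/w9.png

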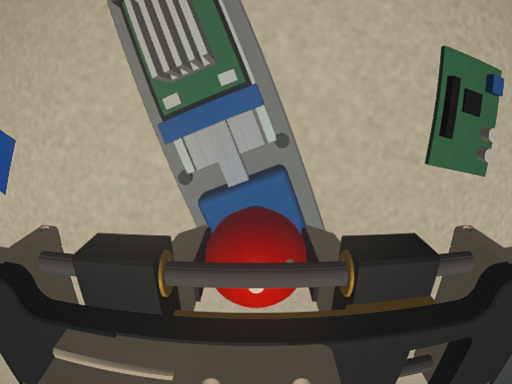

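>>> step_arm(
  series=[
    [[0.09,0,0,0,0],[0.09,0,0,0,0],[0.09,0,0,0,0],[0.09,0,0,0,0],[0.09,0,0,0,0],[0.09,0,0,0,0],[0.09,0,0,0.02,0],[0.09,0,0,0.05,0],[0.09,0,0,0.08,0],[0.09,0,0,0.11,0],[0.09,0.0,0,0.14,0],[0.09,0.0,-0.03,0.16,0],[0.09,0.0,-0.06,0.16,0],[0.09,0,-0.09,0.16,0],[0.09,0,-0.12,0.16,0],[0.09,0,-0.12,0.16,0]],
  ],
)

```text
clock: 15.45
position: [0.592, -0.367, 0.23]
ee_rot: [2.186, 2.246, -0.007]
force: [-1.2, -1.7, -0.6]
width: 0.976
```

```bash
python3 st.py; python3 - <<'E'
from h import *
grab('wrist','w11');z=grab('top','t11');s=grab('scene','s11')
a=cv2.resize(z["im"][170:260,270:380],(400,327),interpolation=cv2.INTER_CUBIC);b=cv2.resize(s["im"][190:280,150:240],(327,327),interpolation=cv2.INTER_CUBIC)
cv2.imwrite("pics/f11.png",np.hstack([a,b])[:,:,::-1])
E
```

```text
[ 0.592 -0.367  0.23 ] turned rad 1.416 t 15.45 F [-1.2 -1.7 -0.6] j7 0.32 w 89.6 T [-0.093  0.011 -0.003]
```

View pics/f11.png

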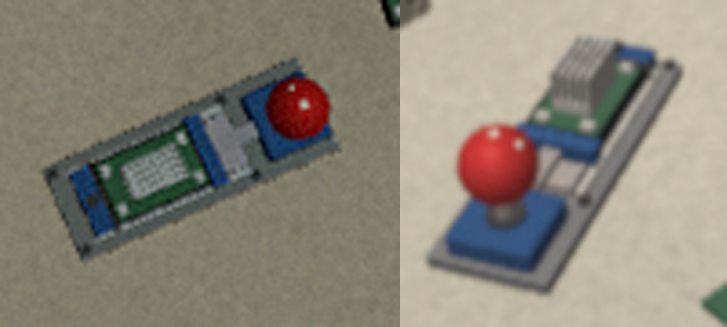

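View pics/w11.png

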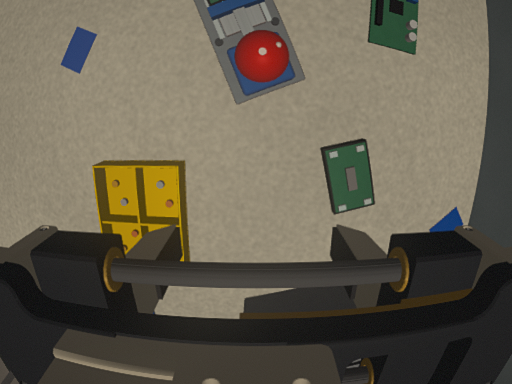

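The final views show the module square between both jaws, upright and centred, with the hand clear of everything. I'm handing in.

```bash
python3 -c "
from cell import arm
print(arm.sign_off())"
```

```text
the job is handed in; nothing more can be done
None
```

The larger finned module is clamped in the vise and the job is handed in at about 15.6 s of the 72 s allowed; sign-off reports no verdict.

**What I did:** I gripped the module by its heat sink and set it on the bed about 1 mm off centre across the vise. Then I let go and turned the red knob 1.41 rad clockwise at its 75 mm height, released it and lifted clear.

**Squeeze:** It rests on torque readings only.
- The three readings while turning in contact rose from 0.158 to 0.190 to 0.272 N m. With the given friction that means about 15 N at the end.
- The six readings at rest averaged 0.187 N m, which allows 9 to 16 N because friction may hide some of it. They were noisy, with one as low as 0.106.
- I did not measure the force left after the knob turned back.

**Positions:** The camera views differed by about 3 mm on the module and on the vise end, and by about 2 mm on the knob.

**Last look:** The top and scene pictures show the module upright and square between both jaws. The hand is clear, with about zero torque on it. I did not measure the bystanders' positions at the end. No move went near enough to touch one, and those in the pictures looked unmoved.

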